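# Slide the stone carrier under the viewing bridge

## Robot

A 6-joint arm with a two-finger parallel gripper is mounted at the origin on the work surface. World frame = base frame: x ahead of the robot, y to its left, z up, the work surface at z = 0. Lengths are in m, angles in rad, forces in N, time in s.
With the tool pointing down it reaches from about 0.35 to 0.775 m from the base axis. Payload 7.3 kg.
Tool frame: the origin (TCP) lies on the centre line of the jaws, within the pads' length; the fingertips stand 17 mm ahead of it and the grasp point (between the pads) lies 2 mm behind it (r.finger_overhang is the distance from the TCP to the fingertips, in m); z points along the fingers, y is the line along which they close (so a half turn about z gives the same grasp; the last joint's range is limited). The gripper opens to 92 mm and grips with 3 to 60 N. Pads are 19 mm wide; open, the fingers measure 130 mm over their backs; the gripper's body (75 mm by 190 mm) begins 47 mm behind the grasp point.
Start: joints at [-1.251, 0.342, 1.524, -0, 1.275, -0.146], TCP at [0.236, -0.469, 0.244] pointing down, gripper open.
Joint ranges: [-2.53, 2.53], [-0.77, 2.02], [0.04, 2.7], [-1, 4.14], [0.28, 2.66], [-3.11, 3.11]. Speed limits (rad/s): [2.57, 2.57, 3.14, 3.14, 3.14, 3.14].

## Interface

Orientations are given as [roll, pitch, yaw] about the fixed x, y, z axes, in that order (R = Rz(yaw) Ry(pitch) Rx(roll)).
In Python, from bench import sense, cams, job_done, nets, r gives the robot as it stands.
- The arm moves only by the tool move_arm, never from a script. Its argument "targets" is a list of rows, each an object of numbers: "x", "y", "z": the shift along the tool's x, y, z in mm; "wx", "wy", "wz": the turn, a rotation vector about the tool's x, y, z in degrees; "jaw": the closure, from 0 (fully open) to 1 (shut). In form: [{"x": .., "y": .., "z": .., "wx": .., "wy": .., "wz": .., "jaw": ..}, ...]. A call has 1 to 12 rows; each row shifts and turns the commanded pose from where the row before left it, along the tool's axes as they then stand; what a row does not reach is not made up. A row lasts 1/12 s, in which the tool goes at most 41.7 mm and 7.16 degrees, less where a joint would pass 70% of its speed; a pose out of reach is approached as far as the arm can. A call with a gripper value outside its range is refused whole. The fingers move at their own pace and stop on an object; the grip force is fixed at half the most. Time passes only in rows, so rows that do not move let the fingers close. It gives the time, the measured TCP pose, the force, the opening and the grip force at its end, in the units of the state.
- sense(): the state, without advancing time (a new reading comes with each control period).
- cams.get_image(name): name is "scene" or "top"; returns a dict with "color" (400x640x3 uint8, red, green, blue), "fx", "fy", "cx", "cy" (pixels), "R" (3x3) and "t" (3): a world point X has camera coordinates R X + t. Camera axes: x right, y down, z forward; pixel columns grow to the right and rows downward; lengths in m; the calibration is good to about 2 mm. A picture is of the moment at which its call begins. There is no depth.
- job_done(): hands the job in; it is judged then, once.
Trained networks look in the newest picture that a camera, given by its name, has taken for a name from the list of things; names that differ only in an ending like _2 or _b are one class to them, and where a whole thing is asked for, a point or a joint stands for the part that bears it (a point fixed in the world has none). Each returns a list of dicts, best first, with "p" (0 to 1); they miss things now and then, are a little off and sometimes report something else, mostly with a low value. They report only what shows in the picture. A call takes as long as a camera call. They do not tell look-alikes from the thing itself.
- nets.search_frame(camera, thing): "at" ([x, y, z] in m, in world coordinates, good to about 4 mm: the middle of the surface that is visible of it).
The state is a dict: "clock": time; "joint_pos": joint angles; "dq": joint speeds; "joint_torque": joint torques, N m; "ee_pos": TCP position; "orientation": TCP orientation; "contact_force": force on the tool from outside, world axes, zero at the start; "wrist_torque": the same for the moment, N m; "opening": finger opening in m; "grip_force": force on a finger pad.
Only numpy, scipy, OpenCV 4.12 (cv2) and the standard library are available. Lean on these libraries where they do the work, as an engineer would, in place of code of your own. Each camera call takes 0.05 s, during which the arm holds its last target. There are 200 camera calls.

## Task

Using the fingertips, push the blue stone carrier along the bench, through the flared mouth and under the low viewing bridge, until its leading end is fully home against the red stop bar and its stones lie under the window. Keep it flat on the bench all the way: do not lift or tip it. Leave the other things on the bench where they are.

Things in the scene. Friction and masses are not known exactly. Their poses are not given: they have to be found in the camera images.
- carrier: Stone carrier to be slid: loose flat blue plate, 140 (its x) x 60 (y) x 10 mm thick, 0.15 to 0.35 kg. On its top centre a round black rim, 44 mm dia, reaching 15 mm above the bench, with clear stones fixed inside; a brass dot near each end; both ends alike. Origin: centre of underside, z up. It starts outside the mouth, off the lane by up to 25 mm and turned up to 0.3 rad.
- bridge: Low viewing bridge, fixed. Origin: on the bench under the centre of its glass window; +x is the way the carrier slides in. Aluminium rails 20 mm high, inner faces y = +-34 mm, outer +-46. White deck over x = -30 to +30: underside 20 mm above the bench, top 26, black window frame to 30. With the carrier home its centre is at x = 0 and its rear end sticks out to x = -70.
- mouth (a point): Entry of the bridge: the bench point midway between the rails under the deck's front edge, bridge x = -30 mm, y = 0. From here the rails flare outwards towards the incoming carrier, to about x = -55, y = +-58 mm at the outermost. Axes as the bridge.
- stop (a point): Bench point at the middle of the face of the red stop bar that closes the far end of the bridge, bridge x = +70 mm, y = 0. The bar is 14 mm high, 92 mm wide, rigid. Axes as the bridge.
- dish_clear: Bystander, loose, to be left alone: shallow round black dish of clear stones, 72 dia x 22 high (mm). Origin: centre of the underside.
- dish_green: Bystander, loose, to be left alone: shallow round black dish of green stones, 72 dia x 22 high (mm). Origin: centre of the underside.
- dish_amber: Bystander, loose, to be left alone: shallow round black dish of amber stones, 72 dia x 22 high (mm). Origin: centre of the underside.
- loupe: Bystander, loose, to be left alone: small steel folding loupe with a black case, 65 x 26 x 25 high, origin under the steel barrel, case towards its -x (mm).
- tweezers: Bystander, loose, to be left alone: steel tweezers lying flat, 130 x 14 x 7 high (mm). Origin: centre of the underside.
- pen_cup: Bystander, loose, to be left alone: round black cup full of pens, 76 dia, cup 95 high, pens to about 165 high (mm). Origin: centre of the underside.
- cleaner: Bystander, loose, to be left alone: small amber bottle, 48 dia x 105 high (mm). Origin: centre of the underside.
Mind the look-alikes: they are no part of the job. Of the things shaped like the bridge, the glass one is meant.

How it is judged:
On the way:
1. the carrier's leading end is under the deck, between the rails, flat on the bench (x of carrier in the frame of bridge between -0.095 and -0.006 m and y of carrier in the frame of bridge between -0.015 and 0.015 m and height (world z) of carrier below 0.004 m), for 0.1 s.
At the end, for the whole second after the job is handed in: The carrier lies still and flat between the rails under the deck, its leading end within 5 mm of the stop bar, centred within 8 mm and in line with the rails within 0.1 rad (x of carrier in the frame of bridge between -0.005 and 0.005 m and y of carrier in the frame of bridge between -0.008 and 0.008 m and angle between the x axis of carrier and the x axis of bridge, either way round below 0.1 rad and height (world z) of carrier below 0.003 m and angle between carrier's own z axis and vertical below 0.03 rad and linear speed of carrier below 0.01 m/s); the robot touches nothing.
It fails at once if the carrier is lifted off the bench (origin more than 6 mm up) (height (world z) of carrier above 0.006 m).
It fails at once if the carrier is tipped by more than 0.08 rad (angle between carrier's own z axis and vertical above 0.08 rad).
It fails at once if a stone dish is shifted by more than 20 mm or tipped over (distance of any of dish_clear, dish_green, dish_amber from where it was at the start of the episode above 0.02 m or angle between any of dish_clear, dish_green, dish_amber's own z axis and vertical above 0.35 rad).
It fails at once if the loupe or the tweezers are shifted by more than 20 mm or tipped over (distance of any of loupe, tweezers from where it was at the start of the episode above 0.02 m or angle between any of loupe, tweezers's own z axis and vertical above 0.35 rad).
It fails at once if the pen cup or the bottle is shifted by more than 20 mm or tipped over (distance of any of pen_cup, cleaner from where it was at the start of the episode above 0.02 m or angle between any of pen_cup, cleaner's own z axis and vertical above 0.35 rad).
It also fails if it takes over 54 s, if anything falls off the work surface, if the arm or the gripper's body presses on something with over 40 N, if the wrist force passes 120 N, or if a joint passes its speed limit or range.

## Working session

There is one attempt and no reset: what is moved stays moved. The work goes in short steps, Python scripts to look and compute and a tool call to move; the robot and the scene stay as the last step left them, time stands still between calls to the robot, and variables do not carry over. Pictures are saved under pics/ and viewed, at most 10 in all, crops included, and the job is handed in when it is done.

Besides the shell and the picture viewer there is one more tool, called after "Request:" as name(argument=value, ...) on one line, values as JSON. move_arm: Moves the arm, as the interface text tells. Its arguments: {"type":"object","properties":{"targets":{"type":"array"}},"required":["targets"]}

```bash
mkdir -p pics; cat > h.py <<'E'
import numpy as np, cv2
from bench import sense, cams, job_done, nets, r
def shot(n,f):
    i=cams.get_image(n); cv2.imwrite('pics/'+f,i['color'][:,:,::-1]); return i
def unproj(i,u,v,z):
    R=np.array(i['R']);t=np.array(i['t']);d=R.T@np.array([(u-i['cx'])/i['fx'],(v-i['cy'])/i['fy'],1]);c=-R.T@t
    return c+d*(z-c[2])/d[2]
def proj(i,X):
    p=np.array(i['R'])@np.array(X)+np.array(i['t']);return np.array([i['fx']*p[0]/p[2]+i['cx'],i['fy']*p[1]/p[2]+i['cy']])
E
python3 - <<'E'
from h import *
a=shot('top','t1.png');b=shot('scene','s1.png')
for th in ['carrier','bridge','dish_clear','dish_green','dish_amber','loupe','tweezers','pen_cup','cleaner']:
    for cn,im in (('top',a),('scene',b)):
        print(th,cn,[(np.round(d['at'],3).tolist(),round(d['p'],2),proj(im,d['at']).round().tolist()) for d in nets.search_frame(cn,th)[:3]])
s=sense();print(s)
E
```

```text
carrier top [([0.52, -0.003, 0.011], 0.6, [325.0, 222.0])]
carrier scene [([0.519, -0.004, 0.012], 0.85, [315.0, 208.0]), ([0.559, 0.193, 0.025], 0.38, [374.0, 171.0]), ([0.708, 0.226, 0.016], 0.36, [423.0, 196.0])]
bridge top [([0.354, -0.187, 0.027], 0.94, [392.0, 282.0]), ([0.282, 0.192, 0.027], 0.82, [253.0, 308.0]), ([0.744, 0.445, 0.025], 0.69, [171.0, 144.0])]
bridge scene [([0.319, 0.402, 0.021], 0.97, [359.0, 93.0]), ([0.742, 0.436, 0.023], 0.96, [477.0, 157.0]), ([0.561, 0.188, 0.023], 0.73, [373.0, 173.0])]
dish_clear top [([0.708, 0.224, 0.008], 0.66, [248.0, 158.0])]
dish_clear scene [([0.707, 0.222, 0.016], 0.58, [422.0, 197.0])]
dish_green top [([0.565, 0.419, 0.075], 0.44, [170.0, 202.0])]
dish_green scene [([0.69, -0.083, 0.008], 0.83, [342.0, 268.0])]
dish_amber top [([0.703, 0.066, 0.007], 0.67, [302.0, 160.0])]
dish_amber scene [([0.702, 0.069, 0.01], 0.9, [384.0, 232.0])]
loupe top [([0.416, 0.202, 0.016], 0.71, [251.0, 258.0])]
loupe scene [([0.423, 0.203, 0.015], 0.43, [341.0, 145.0])]
tweezers top [([0.703, 0.064, 0.011], 0.35, [302.0, 160.0])]
tweezers scene 
[... 376 characters left out ...]
, 289.0])]
{'clock': 1.0, 'joint_pos': array([-1.25098120e+00,  3.41979572e-01,  1.52407898e+00,  1.04780076e-05,
        1.27543412e+00, -1.46027582e-01]), 'dq': array([-0.00137245, -0.00064108,  0.00198648,  0.00090926, -0.00115201,
        0.00068224]), 'joint_torque': array([ 1.00361776e-03, -4.31138170e+01, -2.44478953e+01,  7.19120423e-02,
        4.82414744e-02,  2.99395154e-06]), 'ee_pos': array([ 0.23583232, -0.46906895,  0.24375847]), 'orientation': array([3.14149227e+00, 4.63111590e-06, 4.65839656e-01]), 'contact_force': array([-0.19763555, -0.31179759, -0.40688806]), 'wrist_torque': array([-0.03930016,  0.01263125,  0.05696103]), 'grip_force': 0.0, 'opening': 0.09178963810230796}
```

View pics/t1.png

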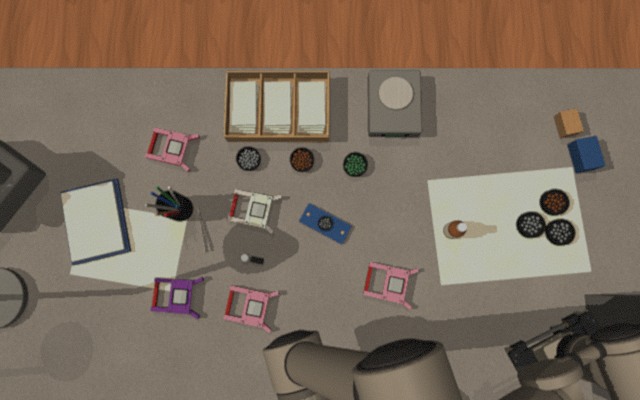

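View pics/s1.png

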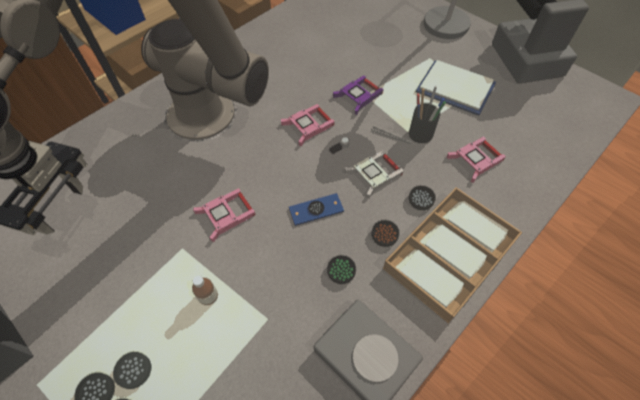

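Bridge-shaped things in the top view: white (253,208), pinks (173,147), (250,307), (391,284), purple (177,296). Only the white one has a white deck, and the carrier faces its mouth. I'll check it in an enlarged crop.

```bash
python3 - <<'E'
from h import *
im=cv2.imread('pics/t1.png');cv2.imwrite('pics/c1.png',cv2.resize(im[175:275,195:360],None,fx=4.8,fy=4.8,interpolation=cv2.INTER_CUBIC))
im=cv2.imread('pics/s1.png');cv2.imwrite('pics/c2.png',cv2.resize(im[120:230,270:430],None,fx=5,fy=5,interpolation=cv2.INTER_CUBIC))
E
```

```text
(no output)
```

View pics/c1.png

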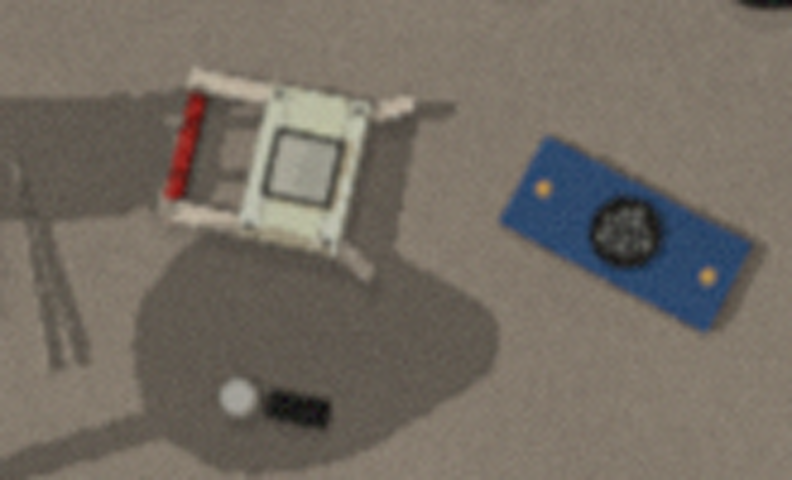

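View pics/c2.png

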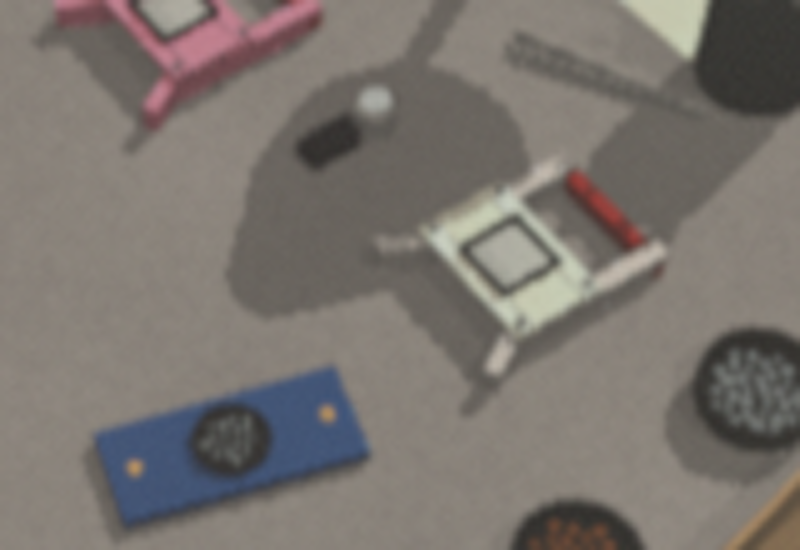

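The crops confirm it: the white-deck bridge with the glass window and aluminium rails is the target. In crop c1 its red bar is at (187,145) and its mouth faces right towards the carrier at (627,233). Next I'll fit poses.

```bash
cat >> h.py <<'E'
from scipy.optimize import least_squares
def pt(p,l):
    c,s=np.cos(p[2]),np.sin(p[2]);return [p[0]+c*l[0]-s*l[1],p[1]+s*l[0]+c*l[1],l[2]]
def fit(obs,p0):
    s=least_squares(lambda p:np.concatenate([proj(i,pt(p,l))-uv for i,l,uv in obs]),p0,loss='soft_l1');return s.x,s.fun.reshape(-1,2).round(1).tolist()
def blue(i,p0,lo=(100,110,40),hi=(125,255,255)):
    "carrier pose from the blue plate: top-face corners of its min-area rectangle"
    m=cv2.inRange(cv2.cvtColor(i['color'],cv2.COLOR_RGB2HSV),lo,hi)
    u,v=proj(i,[p0[0],p0[1],.01]).astype(int);k=np.zeros_like(m);cv2.circle(k,(u,v),45,255,-1);m&=k
    c=cv2.findContours(m,cv2.RETR_EXTERNAL,cv2.CHAIN_APPROX_NONE)[0];c=max(c,key=cv2.contourArea)
    P=np.array([unproj(i,a,b,.01)[:2] for a,b in c[:,0]+0.0]);q=cv2.minAreaRect((P*1000).astype(np.float32))
    return q
E
python3 - <<'E'
from h import *
a=cams.get_image('top');b=cams.get_image('scene')
T=lambda x,y:np.array([195+(x-2)/4.8,175+(y-2)/4.8]); S=lambda x,y:np.array([270+(x-2)/5,120+(y-2)/5])
h=.026
tq=[(a,(30,46,h),T(240,230)),(a,(30,-46,h),T(271,88)),(a,(-30,46,h),T(338,252)),(a,(-30,-46,h),T(372,105))]
sq=[(b,(30,46,h),S(508,190)),(b,(30,-46,h),S(605,285)),(b,(-30,46,h),S(424,231)),(b,(-30,-46,h),S(520,333))]
mm=lambda q:[(i,(l[0]/1e3,l[1]/1e3,l[2]),uv) for i,l,uv in q]
for q in (tq,sq,tq+sq): print(fit(mm(q),[.56,.19,1.4]))
for i in (a,b): print(blue(i,[.52,-.003]))
# red bar & window
R=lambda i,uv,z:unproj(i,*uv,z).round(4).tolist()
print('bar',R(a,T(187,145),.014),R(b,S(608,208),.014),'win',R(a,T(303,167),.03),R(b,S(510,253),.03))
print('dots',R(a,T(543,188),.011),R(a,T(708,277),.011),R(b,S(134,467),.011),R(b,S(327,413),.011))
E
```

```text
(array([0.55316156, 0.18557634, 1.38243149]), [[-0.3, 1.0], [0.4, -1.0], [0.1, 0.5], [-0.1, -0.5]])
(array([0.55682913, 0.18843303, 1.36015332]), [[-0.4, -1.7], [0.3, 0.7], [-0.3, -0.6], [0.3, 1.0]])
(array([0.55523996, 0.18679523, 1.37724891]), [[-0.8, 0.1], [0.0, -1.8], [-0.4, -0.2], [-0.5, -1.2], [-1.5, -1.7], [-0.4, 0.5], [-1.2, -0.4], [-0.2, 1.0]])
((517.7815551757812, -3.1248779296875), (136.54226684570312, 56.44362258911133), 62.54100036621094)
((540.0308837890625, 32.40841293334961), (49.762413024902344, 51.94029998779297), 61.44962692260742)
bar [0.5684, 0.2585, 0.014] [0.5681, 0.2615, 0.014] win [0.5533, 0.1863, 0.03] [0.5548, 0.1871, 0.03]
dots [0.5445, 0.046, 0.011] [0.4923, -0.052, 0.011] [0.4939, -0.0506, 0.011] [0.5454, 0.0466, 0.011]
```

Request:
move_arm(targets=[{"wz":-7.06,"jaw":0.78},{"wz":-7.06,"jaw":0.78},{"wz":-7.06,"jaw":0.78},{"wz":-7.06,"jaw":0.78},{"wz":-7.06,"jaw":0.78},{"x":32,"y":2,"jaw":0.78},{"x":32,"y":2,"jaw":0.78},{"x":32,"y":2,"jaw":0.78},{"x":32,"y":2,"jaw":0.78},{"x":32,"y":2,"jaw":0.78},{"x":32,"y":2,"jaw":0.78},{"x":32,"y":2,"jaw":0.78}])

```text
validation failed for argument at $.ta...
```

Request:
move_arm(targets=[{"x":32,"y":2,"jaw":0.78},{"x":32,"y":2,"jaw":0.78},{"x":32,"y":2,"jaw":0.78},{"x":32,"y":2,"jaw":0.78},{"x":32,"y":2,"jaw":0.78},{"x":32,"y":2,"jaw":0.78},{"x":32,"y":3,"jaw":0.78},{"z":25,"jaw":0.78},{"z":25,"jaw":0.78},{"z":25,"jaw":0.78},{"z":25,"jaw":0.78},{"jaw":0.78}])

```text
validation failed for argument at $.ta...
```

Request:
move_arm(targets=[{"x":0,"y":0,"z":0,"wx":0,"wy":0,"wz":-7.06,"jaw":0.78},{"x":0,"y":0,"z":0,"wx":0,"wy":0,"wz":-7.06,"jaw":0.78},{"x":0,"y":0,"z":0,"wx":0,"wy":0,"wz":-7.06,"jaw":0.78},{"x":0,"y":0,"z":0,"wx":0,"wy":0,"wz":-7.06,"jaw":0.78},{"x":0,"y":0,"z":0,"wx":0,"wy":0,"wz":-7.06,"jaw":0.78},{"x":32,"y":2,"z":0,"wx":0,"wy":0,"wz":0,"jaw":0.78},{"x":32,"y":2,"z":0,"wx":0,"wy":0,"wz":0,"jaw":0.78},{"x":32,"y":2,"z":0,"wx":0,"wy":0,"wz":0,"jaw":0.78},{"x":32,"y":2,"z":0,"wx":0,"wy":0,"wz":0,"jaw":0.78},{"x":32,"y":2,"z":0,"wx":0,"wy":0,"wz":0,"jaw":0.78},{"x":32,"y":2,"z":0,"wx":0,"wy":0,"wz":0,"jaw":0.78},{"x":32,"y":2,"z":0,"wx":0,"wy":0,"wz":0,"jaw":0.78}])

```text
clock: 2.1
ee_pos: [0.3539, -0.2765, 0.2439]
orientation: [3.141, 0.0, 1.082]
contact_force: [-0.2, 0.1, -0.3]
opening: 0.0207
grip_force: 0.0
```

Request:
move_arm(targets=[{"x":33,"y":2.5,"z":0,"wx":0,"wy":0,"wz":0,"jaw":0.78},{"x":33,"y":2.5,"z":0,"wx":0,"wy":0,"wz":0,"jaw":0.78},{"x":33,"y":2.5,"z":0,"wx":0,"wy":0,"wz":0,"jaw":0.78},{"x":33,"y":2.5,"z":0,"wx":0,"wy":0,"wz":0,"jaw":0.78},{"x":33,"y":2.5,"z":0,"wx":0,"wy":0,"wz":0,"jaw":0.78},{"x":33,"y":2.5,"z":0,"wx":0,"wy":0,"wz":0,"jaw":0.78},{"x":27,"y":2,"z":0,"wx":0,"wy":0,"wz":0,"jaw":0.78},{"x":0,"y":0,"z":30,"wx":0,"wy":0,"wz":0,"jaw":0.78},{"x":0,"y":0,"z":30,"wx":0,"wy":0,"wz":0,"jaw":0.78},{"x":0,"y":0,"z":30,"wx":0,"wy":0,"wz":0,"jaw":0.78},{"x":0,"y":0,"z":30,"wx":0,"wy":0,"wz":0,"jaw":0.78},{"x":0,"y":0,"z":30,"wx":0,"wy":0,"wz":0,"jaw":0.78}])

```text
clock: 3.1
ee_pos: [0.4741, -0.0871, 0.0926]
orientation: [3.141, -0.0, 1.082]
contact_force: [0.3, 0.1, -0.4]
opening: 0.0205
grip_force: 0.0
```

```bash
python3 - <<'E'
from h import *
b=shot('scene','s2.png');print(sense()['ee_pos'])
im=cv2.imread('pics/s2.png');cv2.imwrite('pics/c3.png',cv2.resize(im[100:260,200:420],None,fx=3.6,fy=3.6,interpolation=cv2.INTER_CUBIC))
E
```

```text
[ 0.47100745 -0.08617202  0.08755544]
```

View pics/c3.png

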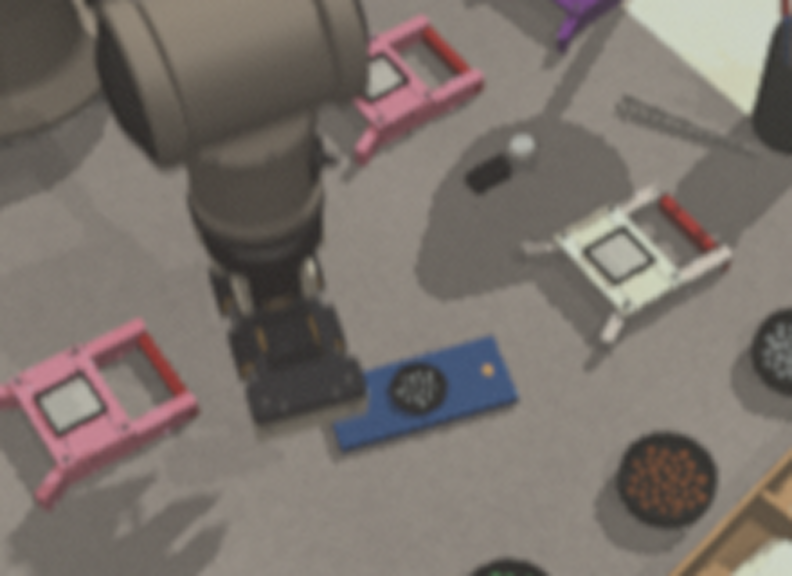

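The fingers stand just behind the carrier's rear end (crop c3, around (305,390)), clear of everything. I'll descend to 3 mm above the bench and close up.

Request:
move_arm(targets=[{"x":0,"y":1.5,"z":20,"wx":0,"wy":0,"wz":0,"jaw":0.78},{"x":0,"y":1.5,"z":20,"wx":0,"wy":0,"wz":0,"jaw":0.78},{"x":0,"y":0,"z":15,"wx":0,"wy":0,"wz":0,"jaw":0.78},{"x":0,"y":0,"z":8,"wx":0,"wy":0,"wz":0,"jaw":0.78},{"x":0,"y":0,"z":4,"wx":0,"wy":0,"wz":0,"jaw":0.78},{"x":0,"y":0,"z":0,"wx":0,"wy":0,"wz":0,"jaw":0.78},{"x":0,"y":0,"z":0,"wx":0,"wy":0,"wz":0,"jaw":0.78}])

```text
clock: 3.73
ee_pos: [0.4772, -0.0888, 0.0275]
orientation: [3.14, -0.0, 1.082]
contact_force: [0.5, 0.9, 1.2]
opening: 0.0202
grip_force: 0.0
```

Request:
move_arm(targets=[{"x":2,"y":-2,"z":3,"wx":0,"wy":0,"wz":0,"jaw":0.78},{"x":4,"y":-1,"z":3,"wx":0,"wy":0,"wz":0,"jaw":0.78},{"x":4,"y":0,"z":1,"wx":0,"wy":0,"wz":0,"jaw":0.78},{"x":2,"y":0,"z":0,"wx":0,"wy":0,"wz":0,"jaw":0.78},{"x":0,"y":0,"z":0,"wx":0,"wy":0,"wz":0,"jaw":0.78},{"x":0,"y":0,"z":0,"wx":0,"wy":0,"wz":0,"jaw":0.78}])

```text
clock: 4.23
ee_pos: [0.4799, -0.0764, 0.0198]
orientation: [3.141, 0.0, 1.083]
contact_force: [0.5, 0.4, 0.0]
opening: 0.0201
grip_force: 0.0
```

```bash
cat >> h.py <<'E'
B=np.array([.555,.187,1.376])
def rel(p,f=B):
    "pose p in frame f (mm, mm, rad)"
    c,s=np.cos(f[2]),np.sin(f[2]);d=np.array(p[:2])-f[:2];return np.round([1e3*(c*d[0]+s*d[1]),1e3*(-s*d[0]+c*d[1]),p[2]-f[2]],3)
def tool():
    s=sense();return [*s['ee_pos'][:2],s['orientation'][2]],s['ee_pos'][2].round(4),s['contact_force'].round(1)
def carrier(i):
    "top-view fit: visible front corners and rim via blue mask silhouettes"
    hsv=cv2.cvtColor(i['color'],cv2.COLOR_RGB2HSV);m=cv2.inRange(hsv,(100,110,40),(125,255,255))
    m[:,:255]=0;m[:,365:]=0;m[:185]=0;m[275:]=0
    c=max(cv2.findContours(m,cv2.RETR_EXTERNAL,cv2.CHAIN_APPROX_NONE)[0],key=cv2.contourArea)
    P=np.array([unproj(i,a,b,.01)[:2] for a,b in c[:,0]+0.0]);(x,y),wh,an=cv2.minAreaRect((P*1000).astype(np.float32))
    w,h=wh
    an=np.radians(an if w>h else an+90)%np.pi
    return np.array([x/1e3,y/1e3,an]),wh
E
python3 - <<'E'
from h import *
a=cams.get_image('top');t,z,f=tool();q,wh=carrier(a)
print(t,z,f,'tool in bridge',rel(t));print('carrier',q,wh,rel(q))
E
```

```text
[np.float64(0.47981995199008154), np.float64(-0.07656098018924787), np.float64(1.0821800177568481)] 0.0198 [-0.5  0.3 -0.3] tool in bridge [-273.129   22.742   -0.294]
carrier [0.53006866 0.01983131 1.11049889] (85.31639862060547, 56.34031677246094) [-168.833   -7.898   -0.266]
```

Request:
move_arm(targets=[{"x":4,"y":0,"z":0,"wx":0,"wy":0,"wz":0,"jaw":0.78},{"x":4,"y":0,"z":0,"wx":0,"wy":0,"wz":0,"jaw":0.78},{"x":4,"y":2.6,"z":0,"wx":0,"wy":0,"wz":-1.9,"jaw":0.78},{"x":4,"y":2.6,"z":0,"wx":0,"wy":0,"wz":-1.9,"jaw":0.78},{"x":4,"y":2.6,"z":0,"wx":0,"wy":0,"wz":-1.9,"jaw":0.78},{"x":4,"y":2.6,"z":0,"wx":0,"wy":0,"wz":-1.9,"jaw":0.78},{"x":4,"y":2.6,"z":0,"wx":0,"wy":0,"wz":-1.9,"jaw":0.78},{"x":0,"y":0,"z":0,"wx":0,"wy":0,"wz":0,"jaw":0.78},{"x":0,"y":0,"z":0,"wx":0,"wy":0,"wz":0,"jaw":0.78}])

```text
clock: 5.03
ee_pos: [0.5036, -0.0564, 0.0197]
orientation: [3.142, 0.0, 1.247]
contact_force: [0.3, -0.2, -0.6]
opening: 0.02
grip_force: 0.0
```

```bash
cat >> h.py <<'E'
def front(i):
    "carrier pose from visible blue: rectangle anchored at its front end (visible length short)"
    q,wh=carrier(i);q=q.copy();k=(max(wh)-136.5)/2000;q[:2]+=k*np.array([np.cos(q[2]),np.sin(q[2])]);return q,wh
def status():
    a=cams.get_image('top');t,z,f=tool();q,wh=front(a)
    print('tool',rel(t),z,f,'carrier',rel(q),wh,'tool in carrier',rel(t,q));return a
E
python3 - <<'E'
from h import *
a=status()
E
```

```text
tool [-2.48906e+02  3.49500e+00 -1.29000e-01] 0.0197 [-0.3 -0.2  0.2] carrier [-1.69684e+02 -6.46800e+00 -1.20000e-01] (67.89138793945312, 55.4123649597168) tool in carrier [-7.9845e+01  4.3400e-01 -9.0000e-03]
```

Request:
move_arm(targets=[{"x":4,"y":2.6,"z":0,"wx":0,"wy":0,"wz":-1.9,"jaw":0.78},{"x":4,"y":2.6,"z":0,"wx":0,"wy":0,"wz":-1.9,"jaw":0.78},{"x":4,"y":2.6,"z":0,"wx":0,"wy":0,"wz":-1.9,"jaw":0.78},{"x":4,"y":2.6,"z":0,"wx":0,"wy":0,"wz":-1.9,"jaw":0.78},{"x":4,"y":2.6,"z":0,"wx":0,"wy":0,"wz":-1.9,"jaw":0.78},{"x":4,"y":2.6,"z":0,"wx":0,"wy":0,"wz":-1.9,"jaw":0.78},{"x":4,"y":2.6,"z":0,"wx":0,"wy":0,"wz":-1.9,"jaw":0.78},{"x":4,"y":2.6,"z":0,"wx":0,"wy":0,"wz":-1.9,"jaw":0.78},{"x":4,"y":0,"z":0,"wx":0,"wy":0,"wz":0,"jaw":0.78},{"x":0,"y":0,"z":0,"wx":0,"wy":0,"wz":0,"jaw":0.78},{"x":0,"y":0,"z":0,"wx":0,"wy":0,"wz":0,"jaw":0.78}])

```text
clock: 6.0
ee_pos: [0.5303, -0.0256, 0.0197]
orientation: [-3.141, -0.0, 1.512]
contact_force: [0.6, -0.8, -0.4]
opening: 0.0206
grip_force: 0.0
```

```bash
python3 - <<'E'
from h import *
a=status();cv2.imwrite('pics/t4.png',cv2.resize(a['color'][150:290,190:390,::-1],None,fx=4,fy=4,interpolation=cv2.INTER_CUBIC))
E
```

```text
tool [-2.13444e+02 -1.69040e+01  1.36000e-01] 0.0197 [-0.2 -0.4 -1.1] carrier [-1.34973e+02 -5.80600e+00  1.26000e-01] (60.46063995361328, 55.291011810302734) tool in carrier [-7.9244e+01 -1.1490e+00  1.0000e-02]
```

View pics/t4.png

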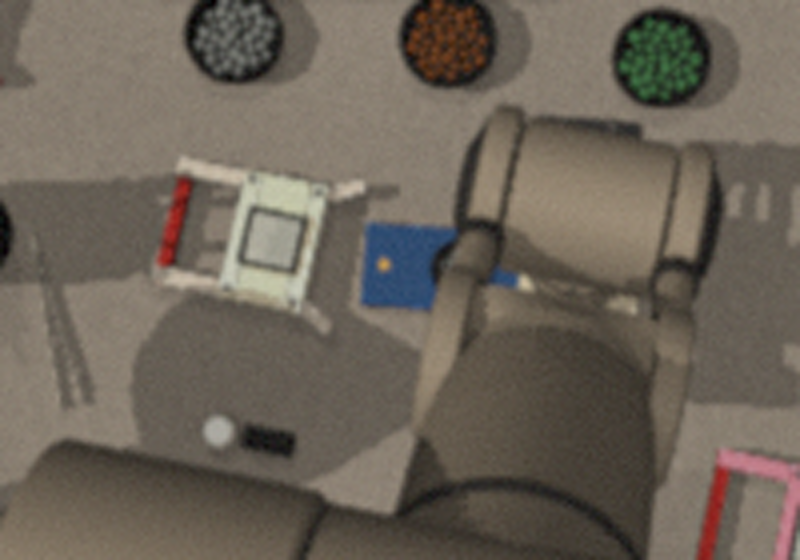

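The carrier is lined up with the mouth: its front edge is at (365,265) in the crop, on the lane axis within about 3 mm. I'll run straight a little, then turn back in line.

Request:
move_arm(targets=[{"x":4,"y":0,"z":0,"wx":0,"wy":0,"wz":0,"jaw":0.78},{"x":4,"y":0,"z":0,"wx":0,"wy":0,"wz":0,"jaw":0.78},{"x":4,"y":0,"z":0,"wx":0,"wy":0,"wz":0,"jaw":0.78},{"x":4,"y":0,"z":0,"wx":0,"wy":0,"wz":0,"jaw":0.78},{"x":4,"y":-2.6,"z":0,"wx":0,"wy":0,"wz":1.9,"jaw":0.78},{"x":4,"y":-2.6,"z":0,"wx":0,"wy":0,"wz":1.9,"jaw":0.78},{"x":4,"y":-2.6,"z":0,"wx":0,"wy":0,"wz":1.9,"jaw":0.78},{"x":4,"y":-2.6,"z":0,"wx":0,"wy":0,"wz":1.9,"jaw":0.78},{"x":0,"y":0,"z":0,"wx":0,"wy":0,"wz":0,"jaw":0.78},{"x":0,"y":0,"z":0,"wx":0,"wy":0,"wz":0,"jaw":0.78}])

```text
clock: 6.88
ee_pos: [0.5229, 0.0077, 0.0197]
orientation: [3.142, -0.0, 1.382]
contact_force: [0.4, -0.7, -0.4]
opening: 0.0199
grip_force: 0.0
```

```bash
python3 - <<'E'
from h import *
a=status();b=cams.get_image('scene');c=np.vstack([cv2.resize(a['color'][180:255,200:360],None,fx=3.7,fy=3.7,interpolation=cv2.INTER_CUBIC),cv2.resize(b['color'][125:210,270:430],None,fx=3.7,fy=3.7,interpolation=cv2.INTER_CUBIC)])
cv2.imwrite('pics/t5.png',c[:,:,::-1]);print(c.shape)
E
```

```text
tool [-1.82319e+02 -3.36700e+00  6.00000e-03] 0.0197 [ 0.3 -0.1  0.5] carrier [-60.06  -42.672   1.546] (49.390869140625, 56.03302764892578) tool in carrier [ 36.316 123.18   -1.541]
(592, 592, 3)
```

View pics/t5.png

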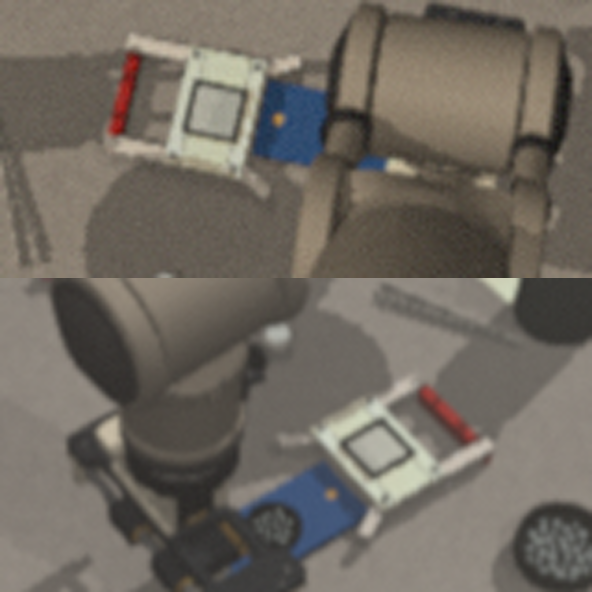

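The leading end is at the deck edge, centred between the rails in both views. I'll push straight in.

Request:
move_arm(targets=[{"x":4,"y":-0.2,"z":0,"wx":0,"wy":0,"wz":0,"jaw":0.78},{"x":4,"y":-0.2,"z":0,"wx":0,"wy":0,"wz":0,"jaw":0.78},{"x":4,"y":-0.2,"z":0,"wx":0,"wy":0,"wz":0,"jaw":0.78},{"x":4,"y":-0.2,"z":0,"wx":0,"wy":0,"wz":0,"jaw":0.78},{"x":4,"y":-0.2,"z":0,"wx":0,"wy":0,"wz":0,"jaw":0.78},{"x":4,"y":-0.2,"z":0,"wx":0,"wy":0,"wz":0,"jaw":0.78},{"x":4,"y":-0.2,"z":0,"wx":0,"wy":0,"wz":0,"jaw":0.78},{"x":4,"y":-0.2,"z":0,"wx":0,"wy":0,"wz":0,"jaw":0.78},{"x":4,"y":0,"z":0,"wx":0,"wy":0,"wz":0,"jaw":0.78},{"x":4,"y":0,"z":0,"wx":0,"wy":0,"wz":0,"jaw":0.78},{"x":4,"y":0,"z":0,"wx":0,"wy":0,"wz":0,"jaw":0.78},{"x":4,"y":0,"z":0,"wx":0,"wy":0,"wz":0,"jaw":0.78}])

```text
clock: 7.98
ee_pos: [0.5305, 0.0551, 0.0197]
orientation: [-3.142, 0.0, 1.38]
contact_force: [0.6, -0.8, -0.8]
opening: 0.0202
grip_force: 0.5
```

Request:
move_arm(targets=[{"x":4,"y":0,"z":0,"wx":0,"wy":0,"wz":0,"jaw":0.78},{"x":4,"y":0,"z":0,"wx":0,"wy":0,"wz":0,"jaw":0.78},{"x":4,"y":0,"z":0,"wx":0,"wy":0,"wz":0,"jaw":0.78},{"x":4,"y":0,"z":0,"wx":0,"wy":0,"wz":0,"jaw":0.78},{"x":4,"y":0,"z":0,"wx":0,"wy":0,"wz":0,"jaw":0.78},{"x":4,"y":0,"z":0,"wx":0,"wy":0,"wz":0,"jaw":0.78},{"x":4,"y":0,"z":0,"wx":0,"wy":0,"wz":0,"jaw":0.78},{"x":4,"y":0,"z":0,"wx":0,"wy":0,"wz":0,"jaw":0.78},{"x":4,"y":0,"z":0,"wx":0,"wy":0,"wz":0,"jaw":0.78},{"x":4,"y":0,"z":0,"wx":0,"wy":0,"wz":0,"jaw":0.78},{"x":0,"y":0,"z":0,"wx":0,"wy":0,"wz":0,"jaw":0.78},{"x":0,"y":0,"z":0,"wx":0,"wy":0,"wz":0,"jaw":0.78}])

```text
clock: 8.98
ee_pos: [0.5381, 0.0943, 0.0198]
orientation: [3.141, -0.0, 1.381]
contact_force: [0.3, -0.2, 0.7]
opening: 0.0205
grip_force: 0.0
```

```bash
python3 - <<'E'
from h import *
t,z,f=tool();print(rel(t),z,f)
E
```

```text
[-9.423e+01 -1.382e+00  5.000e-03] 0.0198 [ 0.3 -0.2  0.7]
```

Request:
move_arm(targets=[{"x":2,"y":0,"z":0,"wx":0,"wy":0,"wz":0,"jaw":0.78},{"x":2,"y":0,"z":0,"wx":0,"wy":0,"wz":0,"jaw":0.78},{"x":2,"y":0,"z":0,"wx":0,"wy":0,"wz":0,"jaw":0.78},{"x":2,"y":0,"z":0,"wx":0,"wy":0,"wz":0,"jaw":0.78},{"x":2,"y":0,"z":0,"wx":0,"wy":0,"wz":0,"jaw":0.78},{"x":1,"y":0,"z":0,"wx":0,"wy":0,"wz":0,"jaw":0.78}])

```text
clock: 9.48
ee_pos: [0.5402, 0.1049, 0.0197]
orientation: [3.141, 0.0, 1.38]
contact_force: [-0.6, -2.0, 1.1]
opening: 0.0203
grip_force: 1.0
```

Request:
move_arm(targets=[{"x":1,"y":0,"z":0,"wx":0,"wy":0,"wz":0,"jaw":0.78},{"x":1,"y":0,"z":0,"wx":0,"wy":0,"wz":0,"jaw":0.78}])

```text
clock: 9.65
ee_pos: [0.5405, 0.1067, 0.0197]
orientation: [3.141, 0.0, 1.38]
contact_force: [-0.4, -2.6, 0.8]
opening: 0.0198
grip_force: 1.0
```

Request:
move_arm(targets=[{"x":1,"y":0,"z":0,"wx":0,"wy":0,"wz":0,"jaw":0.78},{"x":0,"y":0,"z":0,"wx":0,"wy":0,"wz":0,"jaw":0.78}])

```text
clock: 9.82
ee_pos: [0.5407, 0.1078, 0.0198]
orientation: [3.141, 0.0, 1.38]
contact_force: [-0.4, -1.1, 0.7]
opening: 0.0201
grip_force: 0.9
```

Request:
move_arm(targets=[{"x":1,"y":0,"z":0,"wx":0,"wy":0,"wz":0,"jaw":0.78},{"x":0.5,"y":0,"z":0,"wx":0,"wy":0,"wz":0,"jaw":0.78}])

```text
clock: 9.98
ee_pos: [0.5407, 0.108, 0.0198]
orientation: [-3.141, 0.002, 1.381]
contact_force: [-1.4, -10.9, 3.7]
opening: 0.0204
grip_force: 5.4
```

Request:
move_arm(targets=[{"x":0.5,"y":0,"z":0,"wx":0,"wy":0,"wz":0,"jaw":0.78},{"x":0.5,"y":0,"z":0,"wx":0,"wy":0,"wz":0,"jaw":0.78}])

```text
clock: 10.15
ee_pos: [0.5406, 0.1081, 0.0197]
orientation: [-3.141, 0.003, 1.381]
contact_force: [-2.3, -14.5, 4.7]
opening: 0.02
grip_force: 7.5
```

The force rose sharply and the TCP stalled at the expected home position, so the carrier is against the stop. I'll back off, lift and look.

Request:
move_arm(targets=[{"x":-2,"y":0,"z":0,"wx":0,"wy":0,"wz":0,"jaw":0.78},{"x":-6,"y":0,"z":0,"wx":0,"wy":0,"wz":0,"jaw":0.78},{"x":-12,"y":0,"z":0,"wx":0,"wy":0,"wz":0,"jaw":0.78},{"x":-20,"y":0,"z":0,"wx":0,"wy":0,"wz":0,"jaw":0.78},{"x":-25,"y":0,"z":-10,"wx":0,"wy":0,"wz":0,"jaw":0.78},{"x":-25,"y":0,"z":-25,"wx":0,"wy":0,"wz":0,"jaw":0.78},{"x":-25,"y":0,"z":-30,"wx":0,"wy":0,"wz":0,"jaw":0.78},{"x":-25,"y":0,"z":-30,"wx":0,"wy":0,"wz":0,"jaw":0.78},{"x":-25,"y":0,"z":-30,"wx":0,"wy":0,"wz":0,"jaw":0.78},{"x":-25,"y":0,"z":-25,"wx":0,"wy":0,"wz":0,"jaw":0.78},{"x":0,"y":0,"z":0,"wx":0,"wy":0,"wz":0,"jaw":0.78},{"x":0,"y":0,"z":0,"wx":0,"wy":0,"wz":0,"jaw":0.78}])

```text
clock: 11.15
ee_pos: [0.5054, -0.078, 0.171]
orientation: [3.138, 0.0, 1.377]
contact_force: [-0.8, 0.1, -0.1]
opening: 0.0201
grip_force: 0.0
```

```bash
python3 - <<'E'
from h import *
a=cams.get_image('top');b=cams.get_image('scene');c=np.vstack([cv2.resize(a['color'][180:255,200:360],None,fx=3.7,fy=3.7,interpolation=cv2.INTER_CUBIC),cv2.resize(b['color'][125:210,270:430],None,fx=3.7,fy=3.7,interpolation=cv2.INTER_CUBIC)])
cv2.imwrite('pics/t6.png',c[:,:,::-1])
E
```

```text
(no output)
```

View pics/t6.png

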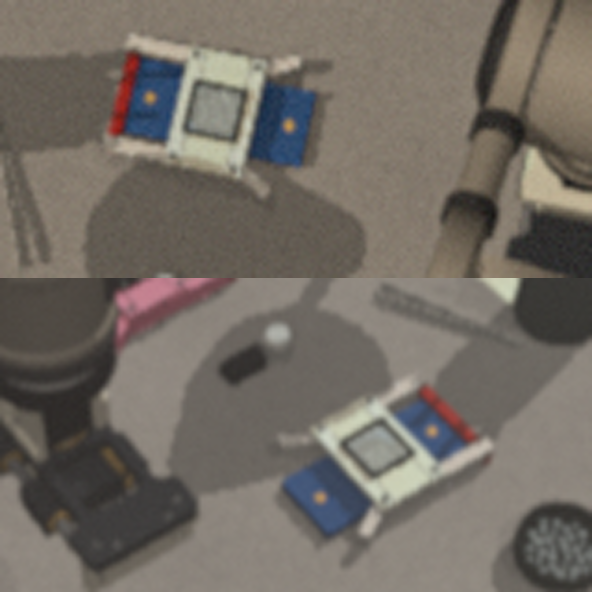

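The carrier's leading end lies flush against the red bar, with its dots at (150,97) and (289,125) in line with the rails. The rear end sticks out, and the robot is clear.

```bash
python3 -c "from bench import job_done; print(job_done())"
```

```text
the job is handed in; nothing more can be done
None
```

The carrier is home against the red stop bar under the white bridge's glass window, and I backed the arm clear and handed the job in at about 11 s of the 54 s; the judge's verdict was not reported back.

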